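# Open the bread bin's drop front onto its pull-out supports

### The job

Open the bread bin so that its front flap can serve as a bread board: first pull both wooden supports under the flap all the way out by their knobs while the flap is still up, then lower the flap gently by its knob, without letting it drop, until it lies level on the two supports.

Things in the scene. Friction and masses are not known exactly. Their poses are not given: they have to be found in the camera images.
- bread_bin: White bread bin, fixed to the table, 125 mm deep, 264 wide, 157 high, with a sloping wooden front flap and a wooden support bar at either end below it. Origin on the table top (z = 0) under the middle of the front face; x points from the front into the bin, y to its left seen from the robot, z up. The front is upright up to the flap's hinge, a line along y at x = 0, z = 70 mm.
- left_knob (a point): Centre of the steel barrel knob (24 mm long along bin y, 18 thick) on the left support, a bar 20 mm wide, 36 high under the flap. Starts fully in: knob at [-40, 98, 38] mm in the bin's frame; slides along bin -x to its stop, 85 mm out, at [-125, 98, 38]; about 1.5 N of friction, stays where left. Pinch the knob's two flat ends from above.
- right_knob (a point): The same on the right support: knob centre at [-40, -98, 38] mm in the bin's frame when fully in, [-125, -98, 38] when fully out.
- flap: Wooden flap 94 x 260 x 10 mm, 0.3 kg. Origin mid-hinge; -x to the free edge, y along the hinge (bin y), z up when it lies level. Barrel knob (24 mm along y, 18 thick) beyond the free edge, centre [-135, 0, 5] mm in its frame; pinch its flat ends from above. Starts leaning back, 109 to 115 degrees from level; swings down to the front; past upright it falls if let go; unsupported it sags 20 degrees.

How it is judged:
By the outcome, as a careful person would: the job done as asked, in the order asked, and still so for the second after the job is handed in, with the robot touching nothing.
It also fails if it takes over 67 s, if anything falls off the work surface, if the arm or the gripper's body presses on something with over 40 N, if the wrist force passes 120 N, or if a joint passes its speed limit or range.

### The arm

A 6-joint arm with a two-finger parallel gripper is mounted at the origin on a cart in front of the work surface, level with it; the furniture and walls round the work are solid. World frame = base frame: x ahead of the robot, y to its left, z up, the work surface at z = 0. Lengths are in m, angles in rad, forces in N, time in s.
With the tool pointing down it reaches from about 0.25 to 0.85 m from the base axis. Payload 12.5 kg.
Tool frame: the origin (TCP) lies midway between the tips of the shut fingers; the grasp point (between the pads) lies 19 mm behind it; z points along the fingers, y is the line along which they close (so a half turn about z gives the same grasp; the last joint's range is limited). The gripper opens to 93 mm and grips with 3 to 60 N. Pads are 15 mm wide; open, the fingers measure 128 mm over their backs; the gripper's body (75 mm by 188 mm) begins 65 mm behind the grasp point.
Start: joints at [1.265, 0.351, 1.652, -0, 1.139, -0.085], TCP at [0.12, 0.537, 0.219] pointing down, gripper open.
Joint ranges: [-2.75, 2.75], [-0.79, 2.1], [0.01, 2.65], [-1.57, 4.71], [0.07, 3.14], [-2.87, 2.87]. Speed limits (rad/s): [2.22, 2.22, 2.79, 3.14, 3.14, 3.14].

### API

Orientations are given as [roll, pitch, yaw] about the fixed x, y, z axes, in that order (R = Rz(yaw) Ry(pitch) Rx(roll)).
In Python, from cell import r, viewer gives the robot as it stands. The module is installed in compiled form; this text tells all that it offers.
- The arm moves only by the tool carry_out, never from a script. Its argument "steps" is one flat list of numbers, 7 for each row, row after row: the shift along the tool's x, y, z in units of 0.2 m (1.0 is 0.2 m), then the turn, a rotation vector about the tool's x, y, z in units of 0.5 rad (1.0 is 0.5 rad), then the opening, from 0 (shut) to 1 (fully open). In form: [dx, dy, dz, ax, ay, az, hand, dx, dy, dz, ax, ay, az, hand, ...]. A call has 1 to 5 rows; each row is the pose to reach, as a shift and turn from the pose commanded when the call began, along the tool's axes at that moment; what a row does not reach only later rows make up. A row lasts 1/12 s, in which the tool goes at most 41.7 mm and 7.16 degrees, less where a joint would pass 70% of its speed; a pose out of reach is approached as far as the arm can. A call with a number of a shift or a turn outside -1 to 1 is refused whole. A call with a gripper value outside its range is refused whole. The fingers move at their own pace and stop on an object; "force" is the grip in N (left out, the last holds). Time passes only in rows, so rows that repeat a pose let the fingers close. It gives the time, the measured TCP pose, the force, the opening and the grip force at its end, in the units of the state.
- r.get_obs(): the state, without advancing time (a new reading comes with each control period).
- viewer.grab_frame(name): name is "scene" or "top"; returns a dict with "color" (384x512x3 uint8, blue, green, red), "fx", "fy", "cx", "cy" (pixels), "dist_coeffs" ([k1, k2, p1, p2, k3] as OpenCV has them; the pictures are not rectified), "R" (3x3) and "t" (3): a world point X has camera coordinates R X + t. Camera axes: x right, y down, z forward; pixel columns grow to the right and rows downward; lengths in m; the calibration is good to about 2 mm. A picture is of the moment at which its call begins. There is no depth.
- r.hand_in(): hands the job in; it is judged then, once.
The state is a dict: "clock": time; "qpos": joint angles; "qd": joint speeds; "joint_torque": joint torques, N m; "ee_pos": TCP position; "ee_rot": TCP orientation; "force": force on the tool from outside, world axes, zero at the start; "wrist_torque": the same for the moment, N m; "width": finger opening in m; "finger_force": force on a finger pad.
Only numpy, scipy, OpenCV 4.12 (cv2) and the standard library are available. Lean on these libraries where they do the work, as an engineer would, in place of code of your own. Each camera call takes 0.05 s, during which the arm holds its last target. There are 200 camera calls.

## Working session

There is one attempt and no reset: what is moved stays moved. The work goes in short steps, Python scripts to look and compute and a tool call to move; the robot and the scene stay as the last step left them, time stands still between calls to the robot, and variables do not carry over. Pictures are saved under pics/ and viewed, at most 10 in all, crops included, and the job is handed in when it is done.

Besides the shell and the picture viewer there is one more tool, called after "Emit:" by a JSON object that holds its "method" and its "body", one argument or row to a line. carry_out: Moves the arm, as the interface text tells. Its arguments: {"type":"object","properties":{"steps":{"type":"array"},"force":{"type":"number"}},"required":["steps"]}

```bash
mkdir -p pics
python3 - <<'E'
from cell import r,viewer
import cv2,numpy as np
o=r.get_obs(); print({k:np.round(v,3) for k,v in o.items()})
for n in("scene","top"):
    f=viewer.grab_frame(n); cv2.imwrite(f"pics/{n}0.png",f["color"])
    np.savez(f"{n}.npz",**f)
    print(n,f["fx"],f["fy"],f["cx"],f["cy"],f["dist_coeffs"],np.round(-f["R"].T@f["t"],3),np.round(f["R"],2).tolist())
E
```

```text
{'clock': np.float64(0.0), 'qpos': array([ 1.265,  0.351,  1.652, -0.   ,  1.139, -0.085]), 'qd': array([ 0.001,  0.   ,  0.   , -0.   , -0.   , -0.001]), 'joint_torque': array([ 1.0000e-03, -4.9734e+01, -2.8524e+01,  7.0000e-02,  2.6000e-02,
       -0.0000e+00]), 'ee_pos': array([0.12 , 0.536, 0.218]), 'ee_rot': array([-3.14 , -0.   ,  2.921]), 'force': array([-0.853,  0.058, -0.203]), 'wrist_torque': array([-0.004,  0.009,  0.032]), 'finger_force': np.float64(0.0), 'width': np.float64(0.093)}
scene 386.2650434918663 386.2650434918663 257.54160844436973 187.56410968267008 [-0.08388508  0.          0.          0.          0.        ] [ 0.105 -0.202  0.738] [[0.48, -0.88, 0.01], [-0.68, -0.38, -0.63], [0.56, 0.3, -0.78]]
top 490.9610533763226 490.9610533763226 255.33449704439263 192.35116954078345 [-0.14157309  0.          0.          0.          0.        ] [0.377 0.034 0.983] [[-0.02, -1.0, -0.01], [-0.98, 0.02, -0.18], [0.19, 0.01, -0.98]]
```

View pics/scene0.png

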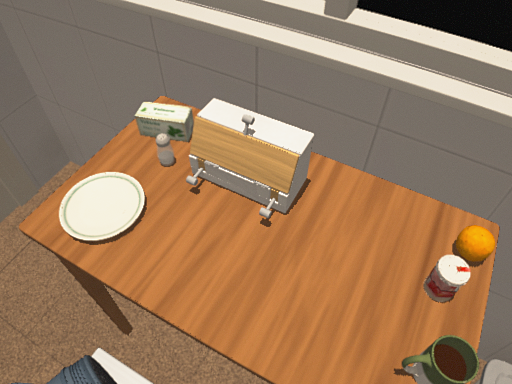

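View pics/top0.png

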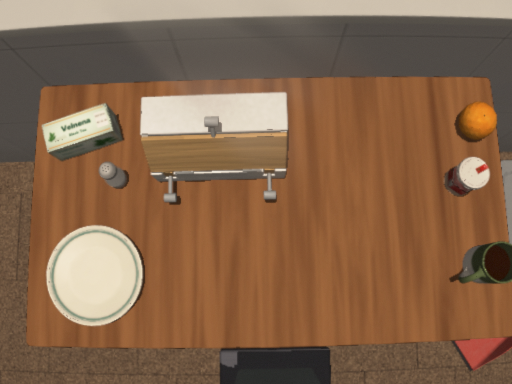

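The scene view shows the bin with its support knobs near (193,181) and (266,212) and the flap knob near (248,120). In the top view they are near (170,198), (270,196) and (211,122). I'll enlarge to read them more closely.

Run:
```python
import cv2,numpy as np
t=cv2.imread("pics/top0.png")[85:215,135:295]; s=cv2.imread("pics/scene0.png")[95:225,180:320]
cv2.imwrite("pics/tc.png",cv2.resize(t,None,fx=4.5,fy=4.5,interpolation=cv2.INTER_CUBIC))
cv2.imwrite("pics/sc.png",cv2.resize(s,None,fx=4.5,fy=4.5,interpolation=cv2.INTER_CUBIC))
```

```text
(no output)
```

View pics/tc.png

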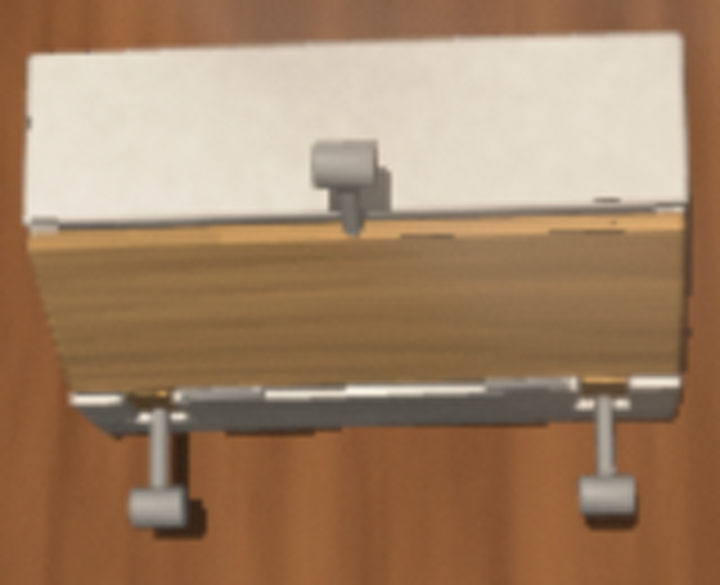

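View pics/sc.png

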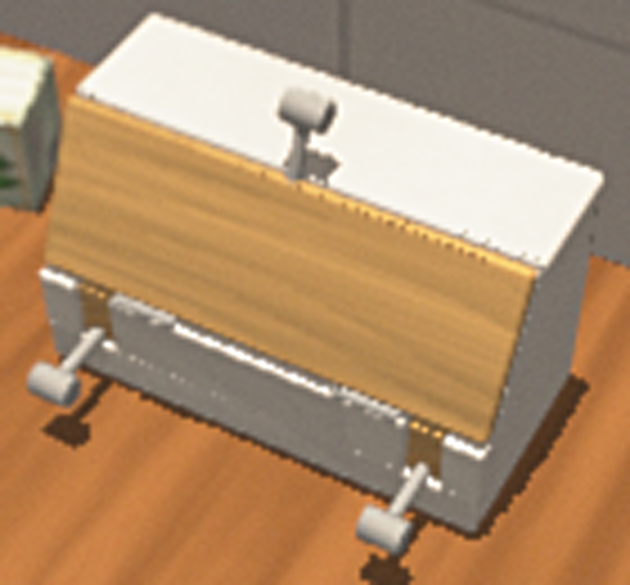

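```bash
cat > h.py <<'E'
import cv2,numpy as np
from scipy.optimize import least_squares
F={n:dict(np.load(n+".npz")) for n in("scene","top")}
def proj(n,X):
    f=F[n];K=np.array([[f["fx"],0,f["cx"]],[0,f["fy"],f["cy"]],[0,0,1]],float)
    return cv2.projectPoints(np.array(X,float).reshape(-1,1,3),cv2.Rodrigues(f["R"])[0],f["t"],K,f["dist_coeffs"])[0].reshape(-1,2)
def fk(a): return [-.135*np.cos(a)+.005*np.sin(a),0,.07+.135*np.sin(a)+.005*np.cos(a)]
def w(p,B):
    c,s=np.cos(p[2]),np.sin(p[2]);B=np.array(B,float).reshape(-1,3)
    return np.c_[p[0]+c*B[:,0]-s*B[:,1],p[1]+s*B[:,0]+c*B[:,1],B[:,2]]
E
python3 - <<'E'
from h import *
L,R_=[-.04,.098,.038],[-.04,-.098,.038]
top=np.array([[158,507],[608,496],[345,164],[30,57],[682,35]])/4.5+[135,85]-.4
sc=np.array([[53,383],[384,530],[306,110],[155,15],[603,177],[475,537]])/4.5+[180,95]-.4
def res(p):
    k=fk(p[3]); c=[[.125,.132,.157],[.125,-.132,.157]]
    return np.r_[(proj("top",w(p,[L,R_,k]+c))-top).ravel(),(proj("scene",w(p,[L,R_,k]+c+[[0,-.132,0]]))-sc).ravel()]
s=least_squares(res,[.45,.1,0,1.95],loss="soft_l1"); p=s.x; print(np.round(p,4),np.degrees(p[2:]),np.round(res(p).reshape(-1,2),1).tolist())
np.save("p.npy",p)
a=p[3]
for B in (L,R_,[-.125,.098,.038],[-.125,-.098,.038],fk(a),fk(np.pi/2),fk(0)): print(np.round(w(p,B),4))
E
```

```text
[0.5891 0.1153 0.0047 2.0136] [  0.2670793  115.37251495] [[0.2, 0.1], [-0.2, 0.1], [0.1, 0.1], [-0.7, -0.7], [0.6, -0.4], [-0.1, 0.4], [-0.4, 0.2], [0.1, 0.1], [-1.3, -1.0], [0.7, -0.6], [-0.1, 1.5]]
[[0.5487 0.2131 0.038 ]]
[[0.5496 0.0171 0.038 ]]
[[0.4637 0.2127 0.038 ]]
[[0.4646 0.0167 0.038 ]]
[[0.6515 0.1156 0.1898]]
[[0.5941 0.1153 0.205 ]]
[[0.4541 0.1146 0.075 ]]
```

The fit is good: residuals are 1.5 px at most, bin yaw is about 0, and the flap is at about 115°. Next I'll align the tool and move above the left knob.

Emit:
{"method": "carry_out", "body": {
  "steps": [-0.91, -0.41, 0, 0, 0, -0.45, 0.6, -0.91, -0.41, 0, 0, 0, -0.45, 0.6, -0.91, -0.41, 0, 0, 0, -0.45, 0.6, -0.91, -0.41, 0, 0, 0, -0.45, 0.6, -0.91, -0.41, 0, 0, 0, -0.45, 0.6],
  "force": 25
}}

```text
clock: 0.52
ee_pos: [0.2814, 0.415, 0.2185]
ee_rot: [-3.141, -0.0, -3.137]
force: [0.7, -0.3, -0.1]
width: 0.0644
finger_force: 0.0
```

Emit:
{"method": "carry_out", "body": {
  "steps": [-0.66, -0.5, 0, 0, 0, 0, 0.6, -0.66, -0.5, 0, 0, 0, 0, 0.6, -0.66, -0.5, 0, 0, 0, 0, 0.6, -0.66, -0.5, 0, 0, 0, 0, 0.6, -0.66, -0.5, 0, 0, 0, 0, 0.6]
}}

```text
clock: 0.93
ee_pos: [0.4167, 0.3136, 0.2184]
ee_rot: [-3.141, 0.001, 3.141]
force: [0.2, 0.2, 0.4]
width: 0.0555
finger_force: 0.0
```

Emit:
{"method": "carry_out", "body": {
  "steps": [-0.66, -0.5, 0, 0, 0, 0, 0.6, -0.66, -0.5, 0, 0, 0, 0, 0.6, -0.66, -0.5, 0, 0, 0, 0, 0.6, -0.66, -0.5, 0, 0, 0, 0, 0.6, -0.66, -0.5, 0, 0, 0, 0, 0.6]
}}

```text
clock: 1.35
ee_pos: [0.5489, 0.2141, 0.2181]
ee_rot: [-3.141, 0.001, -3.141]
force: [0.5, 0.7, -0.4]
width: 0.0561
finger_force: 0.0
```

Emit:
{"method": "carry_out", "body": {
  "steps": [0.02, -0.01, 0.2, 0, 0, 0, 0.6, 0.02, -0.01, 0.4, 0, 0, 0, 0.6, 0.02, -0.01, 0.55, 0, 0, 0, 0.6, 0.02, -0.01, 0.6, 0, 0, 0, 0.6, 0.02, -0.01, 0.6, 0, 0, 0, 0.6]
}}

```text
clock: 1.77
ee_pos: [0.5394, 0.2158, 0.0964]
ee_rot: [-3.14, -0.005, -3.137]
force: [-0.6, 0.3, -0.1]
width: 0.056
finger_force: 0.0
```

Run:
```python
from cell import r,viewer
import cv2,numpy as np
a=viewer.grab_frame("scene")["color"][40:230,130:340]; 
cv2.imwrite("pics/s1.png",cv2.resize(a,None,fx=3,fy=3,interpolation=cv2.INTER_CUBIC))
```

```text
(no output)
```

View pics/s1.png

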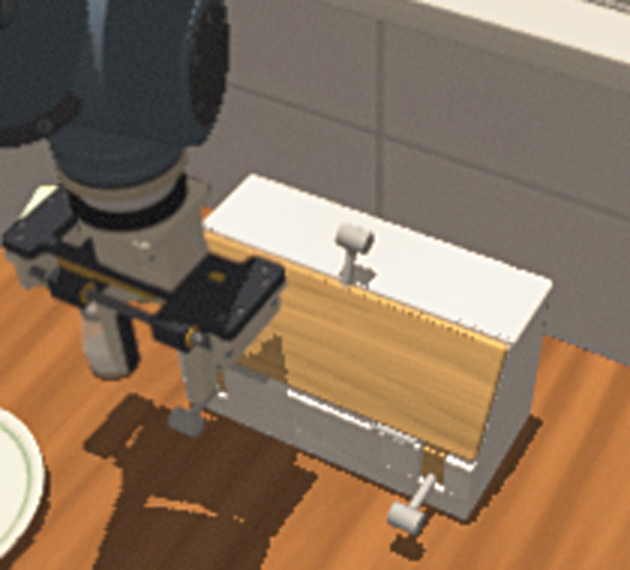

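The wide side of the body runs along y and clears the flap, and the fingers straddle the left knob. I'll descend the rest of the way.

Emit:
{"method": "carry_out", "body": {
  "steps": [-0.01, 0, 0.15, 0, 0, 0, 0.6, -0.01, 0, 0.3, 0, 0, 0, 0.6, -0.01, 0, 0.38, 0, 0, 0, 0.6, -0.01, 0, 0.38, 0, 0, 0, 0.6, -0.01, 0, 0.38, 0, 0, 0, 0.6]
}}

```text
clock: 2.23
ee_pos: [0.5438, 0.2164, 0.0243]
ee_rot: [3.141, 0.002, -3.137]
force: [0.5, 0.3, -0.0]
width: 0.0558
finger_force: 0.0
```

Now close, correcting the small offsets.

Emit:
{"method": "carry_out", "body": {
  "steps": [-0.015, -0.015, 0.02, 0, 0, 0, 0.6, -0.015, -0.015, 0.02, 0, 0, 0, 0.6, -0.015, -0.015, 0.02, 0, 0, 0, 0.15, -0.015, -0.015, 0.02, 0, 0, 0, 0, -0.015, -0.015, 0.02, 0, 0, 0, 0]
}}

```text
clock: 2.65
ee_pos: [0.5462, 0.213, 0.0192]
ee_rot: [3.141, 0.001, -3.137]
force: [-0.8, -0.1, 0.3]
width: 0.0402
finger_force: 0.0
```

Emit:
{"method": "carry_out", "body": {
  "steps": [0, 0, 0, 0, 0, 0, 0, 0, 0, 0, 0, 0, 0, 0, 0, 0, 0, 0, 0, 0, 0, 0, 0, 0, 0, 0, 0, 0, 0, 0, 0, 0, 0, 0, 0]
}}

```text
clock: 3.07
ee_pos: [0.5459, 0.2131, 0.0187]
ee_rot: [3.141, 0.0, -3.137]
force: [-0.7, 2.5, 1.0]
width: 0.0235
finger_force: 25.0
```

Emit:
{"method": "carry_out", "body": {
  "steps": [0.05, 0, 0, 0, 0, 0, 0, 0.1, 0, 0, 0, 0, 0, 0, 0.15, 0, 0, 0, 0, 0, 0, 0.2, 0, 0, 0, 0, 0, 0, 0.25, 0, 0, 0, 0, 0, 0]
}}

```text
clock: 3.48
ee_pos: [0.4956, 0.2127, 0.0187]
ee_rot: [3.141, 0.001, -3.137]
force: [0.9, 2.4, -0.9]
width: 0.024
finger_force: 25.0
```

Emit:
{"method": "carry_out", "body": {
  "steps": [0.05, 0, 0, 0, 0, 0, 0, 0.1, 0, 0, 0, 0, 0, 0, 0.14, 0, 0, 0, 0, 0, 0, 0.17, 0, 0, 0, 0, 0, 0, 0.18, 0, 0, 0, 0, 0, 0]
}}

```text
clock: 3.9
ee_pos: [0.4608, 0.2125, 0.0189]
ee_rot: [3.141, 0.004, -3.137]
force: [16.3, -3.3, -13.2]
width: 0.0237
finger_force: 25.0
```

Emit:
{"method": "carry_out", "body": {
  "steps": [0, 0, 0, 0, 0, 0, 0, 0, 0, 0, 0, 0, 0, 0, 0.005, 0, 0, 0, 0, 0, 0, 0.005, 0, 0, 0, 0, 0, 0, 0.005, 0, 0, 0, 0, 0, 0]
}}

```text
clock: 4.32
ee_pos: [0.4608, 0.2125, 0.0188]
ee_rot: [3.141, 0.004, -3.137]
force: [12.4, -2.0, -8.4]
width: 0.0239
finger_force: 25.0
```

The left support is at its stop. I'll release it, rise, and move over to the right knob.

Emit:
{"method": "carry_out", "body": {
  "steps": [-0.01, 0, 0, 0, 0, 0, 0.6, -0.01, 0, 0, 0, 0, 0, 0.6, -0.01, 0, 0, 0, 0, 0, 0.6, -0.01, 0, 0, 0, 0, 0, 0.6, -0.01, 0, -0.05, 0, 0, 0, 0.6]
}}

```text
clock: 4.73
ee_pos: [0.4596, 0.2122, 0.0276]
ee_rot: [-3.141, -0.003, -3.137]
force: [0.3, -0.0, -0.4]
width: 0.0524
finger_force: 0.0
```

Emit:
{"method": "carry_out", "body": {
  "steps": [0, 0, -0.12, 0, 0, 0, 0.6, 0, 0, -0.24, 0, 0, 0, 0.6, 0, 0, -0.36, 0, 0, 0, 0.6, 0, 0, -0.4, 0, 0, 0, 0.6, 0, 0, -0.4, 0, 0, 0, 0.6]
}}

```text
clock: 5.15
ee_pos: [0.4618, 0.2129, 0.1108]
ee_rot: [3.14, 0.004, -3.137]
force: [-0.2, -0.1, 0.5]
width: 0.0556
finger_force: 0.0
```

Emit:
{"method": "carry_out", "body": {
  "steps": [-0.42, -0.98, 0, 0, 0, 0, 0.6, -0.42, -0.98, 0, 0, 0, 0, 0.6, -0.42, -0.98, 0, 0, 0, 0, 0.6, -0.42, -0.98, 0, 0, 0, 0, 0.6, -0.42, -0.98, 0, 0, 0, 0, 0.6]
}}

```text
clock: 5.57
ee_pos: [0.5435, 0.0195, 0.1074]
ee_rot: [3.141, -0.002, -3.137]
force: [0.8, 0.5, 0.5]
width: 0.0558
finger_force: 0.0
```

Emit:
{"method": "carry_out", "body": {
  "steps": [0, 0, 0, 0, 0, 0, 0.6, 0, 0, 0, 0, 0, 0, 0.6, 0, 0, 0, 0, 0, 0, 0.6]
}}

```text
clock: 5.82
ee_pos: [0.5428, 0.0217, 0.1075]
ee_rot: [3.141, -0.002, -3.138]
force: [-0.8, -0.1, 0.3]
width: 0.0559
finger_force: 0.0
```

Emit:
{"method": "carry_out", "body": {
  "steps": [-0.02, -0.02, 0.15, 0, 0, 0, 0.6, -0.02, -0.02, 0.3, 0, 0, 0, 0.6, -0.02, -0.02, 0.42, 0, 0, 0, 0.6, -0.02, -0.02, 0.44, 0, 0, 0, 0.6, -0.02, -0.02, 0.44, 0, 0, 0, 0.6]
}}

```text
clock: 6.23
ee_pos: [0.5464, 0.0186, 0.0194]
ee_rot: [3.141, -0.003, -3.136]
force: [-0.2, 0.0, -0.2]
width: 0.0559
finger_force: 0.0
```

Emit:
{"method": "carry_out", "body": {
  "steps": [0, 0, 0, 0, 0, 0, 0.6, 0, 0, 0, 0, 0, 0, 0.6]
}}

```text
clock: 6.4
ee_pos: [0.5486, 0.0179, 0.0221]
ee_rot: [-3.141, 0.002, -3.137]
force: [0.5, -0.9, 0.5]
width: 0.0557
finger_force: 0.0
```

Emit:
{"method": "carry_out", "body": {
  "steps": [0.005, -0.005, 0.01, 0, 0, 0, 0.3, 0.005, -0.005, 0.01, 0, 0, 0, 0, 0.005, -0.005, 0.01, 0, 0, 0, 0, 0.005, -0.005, 0.01, 0, 0, 0, 0, 0.005, -0.005, 0.01, 0, 0, 0, 0]
}}

```text
clock: 6.82
ee_pos: [0.5469, 0.0163, 0.0189]
ee_rot: [-3.142, 0.0, -3.138]
force: [0.1, -0.5, -0.3]
width: 0.0272
finger_force: 0.0
```

Emit:
{"method": "carry_out", "body": {
  "steps": [0, 0, 0, 0, 0, 0, 0, 0, 0, 0, 0, 0, 0, 0, 0, 0, 0, 0, 0, 0, 0, 0, 0, 0, 0, 0, 0, 0]
}}

```text
clock: 7.15
ee_pos: [0.5468, 0.0171, 0.0188]
ee_rot: [3.141, 0.0, -3.138]
force: [-1.1, 5.6, 1.9]
width: 0.0239
finger_force: 25.0
```

Emit:
{"method": "carry_out", "body": {
  "steps": [0.05, 0, 0, 0, 0, 0, 0, 0.1, 0, 0, 0, 0, 0, 0, 0.15, 0, 0, 0, 0, 0, 0, 0.2, 0, 0, 0, 0, 0, 0, 0.25, 0, 0, 0, 0, 0, 0]
}}

```text
clock: 7.57
ee_pos: [0.4968, 0.0167, 0.0188]
ee_rot: [3.141, 0.001, -3.138]
force: [1.9, 5.4, -1.0]
width: 0.0238
finger_force: 25.0
```

Emit:
{"method": "carry_out", "body": {
  "steps": [0.05, 0, 0, 0, 0, 0, 0, 0.1, 0, 0, 0, 0, 0, 0, 0.14, 0, 0, 0, 0, 0, 0, 0.17, 0, 0, 0, 0, 0, 0, 0.18, 0, 0, 0, 0, 0, 0]
}}

```text
clock: 7.98
ee_pos: [0.4618, 0.0164, 0.0189]
ee_rot: [3.141, 0.004, -3.138]
force: [13.0, 7.2, -14.3]
width: 0.024
finger_force: 25.0
```

Emit:
{"method": "carry_out", "body": {
  "steps": [0, 0, 0, 0, 0, 0, 0, 0, 0, 0, 0, 0, 0, 0]
}}

```text
clock: 8.15
ee_pos: [0.4619, 0.0164, 0.0189]
ee_rot: [3.141, 0.003, -3.138]
force: [4.1, 5.9, -3.5]
width: 0.0236
finger_force: 25.0
```

Emit:
{"method": "carry_out", "body": {
  "steps": [-0.01, 0, 0, 0, 0, 0, 0.6, -0.01, 0, 0, 0, 0, 0, 0.6, -0.01, 0, 0, 0, 0, 0, 0.6, -0.01, 0, 0, 0, 0, 0, 0.6, -0.01, 0, -0.05, 0, 0, 0, 0.6]
}}

```text
clock: 8.57
ee_pos: [0.4618, 0.016, 0.0278]
ee_rot: [3.141, -0.003, -3.137]
force: [-0.7, -0.1, 0.4]
width: 0.052
finger_force: 0.0
```

Emit:
{"method": "carry_out", "body": {
  "steps": [0, 0, -0.15, 0, 0, 0, 0.6, 0, 0, -0.35, 0, 0, 0, 0.6, 0, 0, -0.55, 0, 0, 0, 0.6, 0, 0, -0.75, 0, 0, 0, 0.6, 0, 0, -0.95, 0, 0, 0, 0.6]
}}

```text
clock: 8.98
ee_pos: [0.4621, 0.0161, 0.2215]
ee_rot: [-3.142, 0.0, -3.137]
force: [1.5, -0.1, -0.6]
width: 0.056
finger_force: 0.0
```

Emit:
{"method": "carry_out", "body": {
  "steps": [-0.4, 0.25, -0.1, 0, 0, 0, 0.6, -0.4, 0.25, -0.1, 0, 0, 0, 0.6, -0.4, 0.25, -0.1, 0, 0, 0, 0.6, -0.4, 0.25, -0.1, 0, 0, 0, 0.6, -0.4, 0.25, -0.1, 0, 0, 0, 0.6]
}}

```text
clock: 9.4
ee_pos: [0.542, 0.0664, 0.2386]
ee_rot: [-3.141, -0.001, -3.137]
force: [-0.6, 0.1, -0.4]
width: 0.0557
finger_force: 0.0
```

Run:
```python
from cell import r,viewer
import cv2,numpy as np
a=viewer.grab_frame("top")["color"][60:250,110:330]; b=viewer.grab_frame("scene")["color"][60:250,130:340]
cv2.imwrite("pics/s2.png",np.vstack([cv2.resize(x,(550,300) if 0 else None,fx=1.5,fy=1.5,interpolation=cv2.INTER_CUBIC)[:, :315] for x in(a,b)]))
o=r.get_obs();print(o["ee_pos"],o["ee_rot"])
```

```text
[0.54137781 0.06584789 0.23838558] [-3.14138761e+00 -1.36239871e-03 -3.13765476e+00]
```

View pics/s2.png

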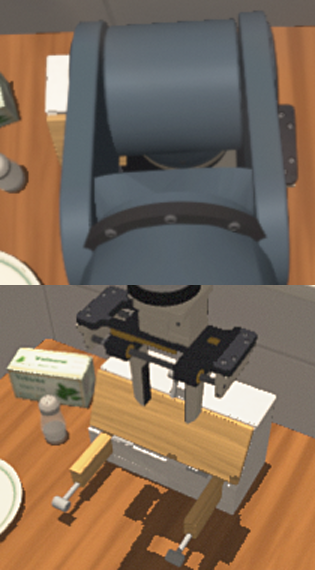

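Both supports are fully out and the flap is still up, so I'll go to the flap knob.

Emit:
{"method": "carry_out", "body": {
  "steps": [-0.55, 0.25, 0, 0, 0, 0, 0.6, -0.55, 0.25, 0, 0, 0, 0, 0.6, -0.55, 0.25, 0, 0, 0, 0, 0.6, -0.55, 0.25, 0, 0, 0, 0, 0.6, -0.55, 0.25, 0, 0, 0, 0, 0.6]
}}

```text
clock: 9.92
ee_pos: [0.6522, 0.1166, 0.2373]
ee_rot: [-3.141, -0.002, -3.137]
force: [0.1, -0.2, 0.4]
width: 0.0556
finger_force: 0.0
```

Emit:
{"method": "carry_out", "body": {
  "steps": [0, 0, 0.1, 0, 0, 0, 0.6, 0, 0, 0.2, 0, 0, 0, 0.6, 0, 0, 0.3, 0, 0, 0, 0.6, 0, 0, 0.33, 0, 0, 0, 0.6, 0, 0, 0.33, 0, 0, 0, 0.6]
}}

```text
clock: 10.33
ee_pos: [0.6507, 0.116, 0.1716]
ee_rot: [-3.141, -0.003, -3.138]
force: [-0.2, 0.1, -1.1]
width: 0.0557
finger_force: 0.0
```

Emit:
{"method": "carry_out", "body": {
  "steps": [0, 0, 0, 0, 0, 0, 0.2, 0, 0, 0, 0, 0, 0, 0, 0, 0, 0, 0, 0, 0, 0, 0, 0, 0, 0, 0, 0, 0, 0, 0, 0, 0, 0, 0, 0],
  "force": 20
}}

```text
clock: 10.75
ee_pos: [0.6525, 0.1169, 0.1733]
ee_rot: [3.142, 0.001, -3.137]
force: [-0.5, -0.4, -0.4]
width: 0.0277
finger_force: 0.0
```

Emit:
{"method": "carry_out", "body": {
  "steps": [0, 0, 0, 0, 0, 0, 0, 0, 0, 0, 0, 0, 0, 0, 0, 0, 0, 0, 0, 0, 0, 0, 0, 0, 0, 0, 0, 0]
}}

```text
clock: 11.08
ee_pos: [0.6526, 0.1161, 0.1732]
ee_rot: [-3.14, 0.0, -3.138]
force: [-0.0, -4.8, 2.3]
width: 0.0237
finger_force: 20.0
```

Run:
```python
from h import *
p=np.load("p.npy");h=w(p,[0,0,.07])[0]
# start: grasp point measured ~ (.6507,.1905); waypoints in tool units relative to start knob
q=lambda a:w(p,fk(a))[0]
k0=q(p[3]);print(k0,h)
for d in range(115,-3,-4):
    v=(q(np.radians(d))-k0)/.2; print(d,round(-v[0],3),round(v[1],3),round(-v[2],3), np.round(q(np.radians(d)),3))
```

```text
[0.65147599 0.1155612  0.18983552] [0.58911122 0.11527049 0.07      ]
115 0.004 -0.0 -0.002 [0.651 0.116 0.19 ]
111 0.047 -0.0 -0.022 [0.642 0.116 0.194]
107 0.091 -0.0 -0.039 [0.633 0.115 0.198]
103 0.136 -0.001 -0.053 [0.624 0.115 0.2  ]
99 0.182 -0.001 -0.064 [0.615 0.115 0.203]
95 0.228 -0.001 -0.071 [0.606 0.115 0.204]
91 0.275 -0.001 -0.075 [0.596 0.115 0.205]
87 0.322 -0.002 -0.076 [0.587 0.115 0.205]
83 0.369 -0.002 -0.074 [0.578 0.115 0.205]
79 0.416 -0.002 -0.068 [0.568 0.115 0.203]
75 0.462 -0.002 -0.059 [0.559 0.115 0.202]
71 0.508 -0.002 -0.047 [0.55  0.115 0.199]
67 0.553 -0.003 -0.032 [0.541 0.115 0.196]
63 0.596 -0.003 -0.014 [0.532 0.115 0.193]
59 0.638 -0.003 0.008 [0.524 0.115 0.188]
55 0.679 -0.003 0.032 [0.516 0.115 0.183]
51 0.717 -0.003 0.059 [0.508 0.115 0.178]
47 0.754 -0.004 0.088 [0.501 0.115 0.172]
43 0.788 -0.004 0.121 [0.494 0.115 0.166]
39 0.821 -0.004 0.155 [0.487 0.115 0.159]
35 0.85 -0.004 0.192 [0.481 0.115 0.152]
31 0.878 -0.004 0.23 [0.476 0.115 0.144]
27 0.902 -0.004 0.27 [0.471 0.115 0.136]
23 0.923 -0.004 0.312 [0.467 0.115 0.127]
19 0.942 -0.004 0.356 [0.463 0.115 0.119]
15 0.957 -0.004 0.4 [0.46  0.115 0.11 ]
11 0.97 -0.005 0.446 [0.458 0.115 0.101]
7 0.979 -0.005 0.492 [0.456 0.115 0.091]
3 0.985 -0.005 0.539 [0.455 0.115 0.082]
-1 0.987 -0.005 0.586 [0.454 0.115 0.073]
```

Gripped. I'll follow the arc at about 2° per row and check the force.

Emit:
{"method": "carry_out", "body": {
  "steps": [0.02, 0, -0.01, 0, 0, 0, 0, 0.043, 0, -0.02, 0, 0, 0, 0, 0.065, 0, -0.029, 0, 0, 0, 0, 0.087, 0, -0.037, 0, 0, 0, 0, 0.109, 0, -0.044, 0, 0, 0, 0]
}}

```text
clock: 11.5
ee_pos: [0.6309, 0.1159, 0.1818]
ee_rot: [-3.14, 0.001, -3.137]
force: [1.4, -5.6, -1.3]
width: 0.0236
finger_force: 20.0
```

Emit:
{"method": "carry_out", "body": {
  "steps": [0.023, 0, -0.007, 0, 0, 0, 0, 0.046, 0, -0.013, 0, 0, 0, 0, 0.069, 0, -0.018, 0, 0, 0, 0, 0.092, 0, -0.022, 0, 0, 0, 0, 0.115, 0, -0.025, 0, 0, 0, 0]
}}

```text
clock: 11.92
ee_pos: [0.6078, 0.1158, 0.1867]
ee_rot: [-3.14, 0.001, -3.137]
force: [1.6, -5.3, -0.2]
width: 0.0239
finger_force: 20.0
```

Emit:
{"method": "carry_out", "body": {
  "steps": [0.023, 0, -0.002, 0, 0, 0, 0, 0.047, 0, -0.004, 0, 0, 0, 0, 0.07, 0, -0.005, 0, 0, 0, 0, 0.094, 0, -0.005, 0, 0, 0, 0, 0.117, 0, -0.004, 0, 0, 0, 0]
}}

```text
clock: 12.33
ee_pos: [0.5845, 0.1156, 0.1877]
ee_rot: [-3.14, 0.002, -3.137]
force: [1.8, -8.0, 1.2]
width: 0.0237
finger_force: 20.0
```

Emit:
{"method": "carry_out", "body": {
  "steps": [0.024, 0, 0.001, 0, 0, 0, 0, 0.047, 0, 0.004, 0, 0, 0, 0, 0.071, 0, 0.007, 0, 0, 0, 0, 0.094, 0, 0.011, 0, 0, 0, 0, 0.117, 0, 0.016, 0, 0, 0, 0]
}}

```text
clock: 12.75
ee_pos: [0.5612, 0.1154, 0.1847]
ee_rot: [-3.14, 0.002, -3.137]
force: [-0.5, -8.1, 3.4]
width: 0.0234
finger_force: 20.0
```

Emit:
{"method": "carry_out", "body": {
  "steps": [0.023, 0, 0.006, 0, 0, 0, 0, 0.046, 0, 0.012, 0, 0, 0, 0, 0.069, 0, 0.019, 0, 0, 0, 0, 0.091, 0, 0.027, 0, 0, 0, 0, 0.113, 0, 0.036, 0, 0, 0, 0]
}}

```text
clock: 13.17
ee_pos: [0.5384, 0.1152, 0.1775]
ee_rot: [-3.14, 0.001, -3.137]
force: [-0.6, -9.0, 4.7]
width: 0.0239
finger_force: 20.0
```

Emit:
{"method": "carry_out", "body": {
  "steps": [0.021, 0, 0.009, 0, 0, 0, 0, 0.042, 0, 0.02, 0, 0, 0, 0, 0.063, 0, 0.031, 0, 0, 0, 0, 0.084, 0, 0.043, 0, 0, 0, 0, 0.104, 0, 0.055, 0, 0, 0, 0]
}}

```text
clock: 13.58
ee_pos: [0.5174, 0.1151, 0.1663]
ee_rot: [-3.139, 0.001, -3.137]
force: [-0.8, -10.5, 3.5]
width: 0.0239
finger_force: 20.0
```

Emit:
{"method": "carry_out", "body": {
  "steps": [0.019, 0, 0.013, 0, 0, 0, 0, 0.038, 0, 0.027, 0, 0, 0, 0, 0.057, 0, 0.041, 0, 0, 0, 0, 0.075, 0, 0.056, 0, 0, 0, 0, 0.092, 0, 0.072, 0, 0, 0, 0]
}}

```text
clock: 14.0
ee_pos: [0.4986, 0.1149, 0.1516]
ee_rot: [-3.139, -0.0, -3.137]
force: [-2.1, -11.3, 3.8]
width: 0.0241
finger_force: 20.0
```

Emit:
{"method": "carry_out", "body": {
  "steps": [0.017, -0.001, 0.017, 0, 0, 0, 0, 0.034, -0.002, 0.034, 0, 0, 0, 0, 0.05, -0.003, 0.051, 0, 0, 0, 0, 0.065, -0.004, 0.07, 0, 0, 0, 0, 0.079, -0.005, 0.088, 0, 0, 0, 0]
}}

```text
clock: 14.42
ee_pos: [0.4827, 0.1147, 0.1339]
ee_rot: [-3.141, -0.001, -3.137]
force: [-1.7, -4.1, 1.9]
width: 0.0239
finger_force: 20.0
```

Emit:
{"method": "carry_out", "body": {
  "steps": [0.014, 0, 0.019, 0, 0, 0, 0, 0.028, 0, 0.038, 0, 0, 0, 0, 0.04, 0, 0.058, 0, 0, 0, 0, 0.052, 0, 0.078, 0, 0, 0, 0, 0.063, 0, 0.099, 0, 0, 0, 0]
}}

```text
clock: 14.83
ee_pos: [0.4701, 0.1146, 0.1139]
ee_rot: [-3.141, -0.001, -3.137]
force: [-2.8, -6.0, 1.9]
width: 0.0238
finger_force: 20.0
```

Emit:
{"method": "carry_out", "body": {
  "steps": [0.011, 0, 0.021, 0, 0, 0, 0, 0.02, 0, 0.043, 0, 0, 0, 0, 0.03, 0, 0.065, 0, 0, 0, 0, 0.038, 0, 0.087, 0, 0, 0, 0, 0.045, 0, 0.109, 0, 0, 0, 0]
}}

```text
clock: 15.25
ee_pos: [0.461, 0.1146, 0.092]
ee_rot: [-3.141, -0.001, -3.137]
force: [-1.7, -4.9, 1.7]
width: 0.024
finger_force: 20.0
```

Emit:
{"method": "carry_out", "body": {
  "steps": [0.007, 0, 0.023, 0, 0, 0, 0, 0.013, 0, 0.046, 0, 0, 0, 0, 0.018, 0, 0.069, 0, 0, 0, 0, 0.022, 0, 0.092, 0, 0, 0, 0, 0.024, 0, 0.107, 0, 0, 0, 0]
}}

```text
clock: 15.67
ee_pos: [0.4561, 0.1145, 0.0704]
ee_rot: [-3.141, -0.001, -3.137]
force: [-2.9, -5.7, 0.6]
width: 0.0239
finger_force: 20.0
```

Emit:
{"method": "carry_out", "body": {
  "steps": [0.002, 0, 0.014, 0, 0, 0, 0, 0.003, 0, 0.027, 0, 0, 0, 0, 0.004, 0, 0.039, 0, 0, 0, 0, 0.005, 0, 0.05, 0, 0, 0, 0, 0.005, 0, 0.06, 0, 0, 0, 0]
}}

```text
clock: 16.08
ee_pos: [0.455, 0.1145, 0.0585]
ee_rot: [-3.141, -0.002, -3.137]
force: [-3.3, -5.8, 0.7]
width: 0.0237
finger_force: 20.0
```

Emit:
{"method": "carry_out", "body": {
  "steps": [0, 0, 0.004, 0, 0, 0, 0, 0, 0, 0.008, 0, 0, 0, 0, 0, 0, 0.008, 0, 0, 0, 0]
}}

```text
clock: 16.33
ee_pos: [0.4549, 0.1145, 0.0569]
ee_rot: [-3.141, -0.002, -3.137]
force: [-3.1, -6.0, -0.0]
width: 0.0239
finger_force: 20.0
```

Emit:
{"method": "carry_out", "body": {
  "steps": [0, 0, 0.003, 0, 0, 0, 0, 0, 0, 0.006, 0, 0, 0, 0, 0, 0, 0.009, 0, 0, 0, 0, 0, 0, 0.009, 0, 0, 0, 0]
}}

```text
clock: 16.67
ee_pos: [0.4549, 0.1145, 0.0551]
ee_rot: [-3.141, -0.002, -3.137]
force: [-3.5, -6.3, 0.2]
width: 0.0238
finger_force: 20.0
```

Emit:
{"method": "carry_out", "body": {
  "steps": [0, 0, 0.003, 0, 0, 0, 0, 0, 0, 0.006, 0, 0, 0, 0, 0, 0, 0.009, 0, 0, 0, 0, 0, 0, 0.009, 0, 0, 0, 0]
}}

```text
clock: 17.0
ee_pos: [0.455, 0.1145, 0.0538]
ee_rot: [-3.141, -0.002, -3.137]
force: [-5.3, -6.0, 8.0]
width: 0.0238
finger_force: 20.0
```

The vertical force jumped to 8 N at level height, so the flap is resting on the supports. I'll release and rise.

Emit:
{"method": "carry_out", "body": {
  "steps": [0, 0, -0.005, 0, 0, 0, 0, 0, 0, -0.005, 0, 0, 0, 0, 0, 0, -0.005, 0, 0, 0, 0.6, 0, 0, -0.005, 0, 0, 0, 0.6, 0, 0, -0.005, 0, 0, 0, 0.6]
}}

```text
clock: 17.42
ee_pos: [0.456, 0.1152, 0.0548]
ee_rot: [3.141, 0.001, -3.137]
force: [-0.1, 0.6, 0.0]
width: 0.0391
finger_force: 0.0
```

Emit:
{"method": "carry_out", "body": {
  "steps": [0, 0, 0, 0, 0, 0, 0.6, 0, 0, 0, 0, 0, 0, 0.6, 0, 0, -0.1, 0, 0, 0, 0.6, 0, 0, -0.25, 0, 0, 0, 0.6, 0, 0, -0.45, 0, 0, 0, 0.6]
}}

```text
clock: 17.83
ee_pos: [0.4544, 0.1149, 0.1441]
ee_rot: [-3.141, -0.004, -3.137]
force: [0.8, 0.5, 0.1]
width: 0.0557
finger_force: 0.0
```

Emit:
{"method": "carry_out", "body": {
  "steps": [0.1, 0, -0.2, 0, 0, 0, 0.6, 0.3, 0, -0.4, 0, 0, 0, 0.6, 0.5, 0, -0.4, 0, 0, 0, 0.6, 0.6, 0, -0.4, 0, 0, 0, 0.6, 0.6, 0, -0.4, 0, 0, 0, 0.6]
}}

```text
clock: 18.25
ee_pos: [0.3317, 0.1145, 0.2252]
ee_rot: [3.141, 0.0, -3.137]
force: [-0.1, 0.1, -0.6]
width: 0.0555
finger_force: 0.0
```

Run:
```python
from cell import r,viewer
from h import *
p=np.load("p.npy")
B=[fk(0),[-.125,.098,.038],[-.125,-.098,.038],[-.094,.13,.08],[-.094,-.13,.08]]
out=[]
for n in("top","scene"):
    im=viewer.grab_frame(n)["color"][60:260,110:330]; im=cv2.resize(im,None,fx=2.7,fy=2.7,interpolation=cv2.INTER_CUBIC)
    for q in proj(n,w(p,B)): cv2.circle(im,tuple(int(v) for v in (q-[110,60])*2.7),3,(0,0,255),-1)
    cv2.imwrite(f"pics/f_{n}.png",im)
print(r.get_obs()["ee_pos"],r.get_obs()["force"])
```

```text
[0.33570144 0.11467561 0.22520758] [ 0.16085419  0.35165768 -0.04927278]
```

View pics/f_scene.png

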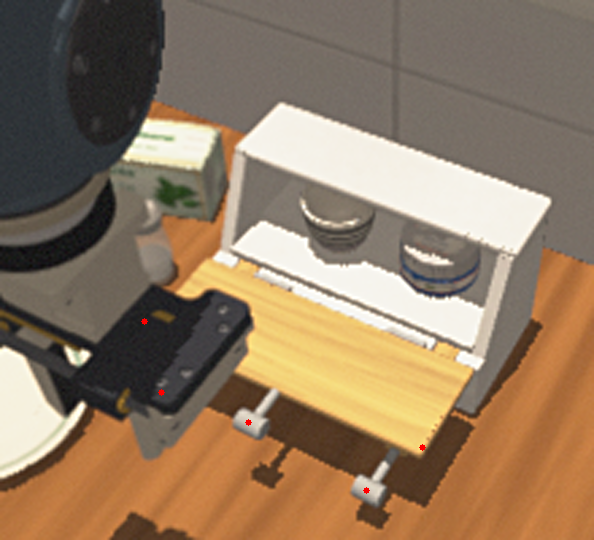

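The picture shows the flap level. Its knob at (248,423), its right corner at (422,448) and the right support's knob at (366,490) all sit on the predicted points; the gripper hides the left support. I'm handing in.

```bash
python3 -c "
from cell import r
print(r.hand_in())"
```

```text
the job is handed in; nothing more can be done
None
```

I pulled both supports out to their stops, then lowered the flap by its knob until it lay level on them, and handed the job in at about 18 s; the gripper hid the left support in the last picture, and no verdict came back.

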